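Clamp the T-stake upright in the bench vice

ROBOT

A 6-joint arm with a two-finger parallel gripper is mounted at the origin on the work surface. World frame = base frame: x ahead of the robot, y to its left, z up, the work surface at z = 0. Lengths are in mm, angles in degrees, forces in N, time in s.
With the tool pointing down it reaches from about 300 to 850 mm from the base axis. Payload 4.2 kg.
Tool frame: the origin (TCP) lies between the finger pads; the fingertips stand 22 mm ahead of it and the grasp point (between the pads) lies 3 mm ahead of it (env.finger_overhang is the distance from the TCP to the fingertips, in mm); z points along the fingers, y is the line along which they close (so a half turn about z gives the same grasp; the last joint's range is limited). The gripper opens to 91 mm and grips with 3 to 60 N. Pads are 32 mm wide; open, the fingers measure 118 mm over their backs; the gripper's body (76 mm by 178 mm) begins 60 mm behind the grasp point.
Start: joints at [74.656, 18.312, 89.639, -0, 72.044, -1.146], TCP at [141.032, 557.45, 235.976] pointing down, gripper open.
Joint ranges: [-177.97, 177.97], [-48.28, 115.42], [12.27, 149.76], [-77.06, 257.06], [2.81, 150.46], [-146.56, 146.56]. Speed limits (degrees/s): [147.25, 147.25, 180, 180, 180, 180].

INTERFACE

Orientations are given as [roll, pitch, yaw] about the fixed x, y, z axes, in that order (R = Rz(yaw) Ry(pitch) Rx(roll)).
In Python, from workcell import state, cams, ticket, look_for, outline_of, env gives the robot as it stands.
- The arm moves only by the tool servo_tool, never from a script. Its argument "steps" is a list of rows, each a list of 3 entries, a list of its own where there are three numbers: the closure in counts, from 0 (fully open) to 255 (shut), then the shift along the tool's x, y, z in mm, then the turn, a rotation vector about the tool's x, y, z in rad. A call has exactly 10 rows; each row shifts and turns the commanded pose from where the row before left it, along the tool's axes as they then stand; what a row does not reach is not made up. A row lasts 1/10 s, in which the tool goes at most 50 mm and 8.59 degrees, less where a joint would pass 70% of its speed; a pose out of reach is approached as far as the arm can. A call with a gripper value outside its range is refused whole. The fingers move at their own pace and stop on an object; "squeeze" is the grip in N (left out, the last holds). Time passes only in rows, so rows that do not move let the fingers close, or fill a call up. It gives the time, the measured TCP pose, the force, the opening and the grip force at its end, in the units of the state.
- state(): the state, without advancing time (a new reading comes with each control period).
- cams.grab_frame(name): name is "side" or "top"; returns a dict with "color" (420x560x3 uint8, red, green, blue), "z_map" (420x560 float32, mm along the optical axis (not along the pixel's ray), 0 where there is no reading), "fovy" (degrees; the focal length in pixels is half the picture's height over the tangent of half this angle, whatever the lens; pixels are square), "cx", "cy" (the principal point, pixels), "eye" and "rotation" of the camera in the world. Camera axes: x right, y up, looking along -z (the intrinsics and any distortion apply to the point x, -y, -z); pixel columns grow to the right and rows downward; lengths in mm; the calibration is good to about 2 mm. A picture is of the moment at which its call begins.
- ticket.job_done(): hands the job in; it is judged then, once.
Trained networks look in a picture, given as the dict that the camera call returned (one of the last four; its "shot" number tells which), for a name from the list of things; names that differ only in an ending like _2 or _b are one class to them, and where a whole thing is asked for, a point or a joint stands for the part that bears it (a point fixed in the world has none). Each returns a list of dicts, best first, with "confidence" (0 to 1); they miss things now and then, are a little off and sometimes report something else, mostly with a low value. They report only what shows in the picture. A call takes as long as a camera call. They do not tell look-alikes from the thing itself.
- look_for(picture, thing): "at" ([column, row] in pixels, amid what is visible of it).
- outline_of(picture, thing): "pixels" (420x560 bool, what is visible of it) and "at" ([column, row] in pixels, amid what is visible of it).
The state is a dict: "time_s": time; "qpos": joint angles; "qvel": joint speeds; "effort": joint torques, N m; "ee_pos": TCP position; "ee_rot": TCP orientation; "force": force on the tool from outside, world axes, zero at the start; "torque": the same for the moment, N m; "gripper_width": finger opening in mm; "gripper_force": force on a finger pad.
Only numpy, scipy, OpenCV 4.12 (cv2) and the standard library are available. Lean on these libraries where they do the work, as an engineer would, in place of code of your own. Each camera call takes 0.05 s, during which the arm holds its last target. There are 200 camera calls.

TASK

Firmly take the T-shaped forming stake by the two pointed ends of its cross head, lift it well clear still lying about level, then ease your grip so its heavy shank swings down between your fingers, and grip it firmly again while it hangs. Stand its foot on the bed of the vice between the open jaws, around their middle with the head running along the jaws, before letting go, then push the front jaw closed until the upright shank is clamped. Leave the mushroom stake and the other things on the bench alone.

Things in the scene. Friction and masses are not known exactly. Their poses are not given: they have to be found in the camera images.
- t_stake: T-shaped steel forming stake, 0.30 kg, at first lying level. Origin: centre of the cross head, 39 mm above the bench. y runs along the head, a bar 56 mm long, 26 mm thick, tapering to flat tips 10 mm across: pinch these. x points from foot to head: the 14 mm square shank runs along -x to its foot, 130 mm from the origin. Centre of mass in the shank, 42 mm from the origin.
- t_foot (a point): Centre of the flat end of the T-stake's shank (its foot). Pinched hard by the head tips (40 N or more) the stake stays about level. As the grip is eased, step by step to 5 to 8 N, it turns between the fingers until the shank hangs within about 15 degrees of straight down; under about 4 N, or let go suddenly, it may drop.
- rest_t: Grooved wooden rest, 70 x 60 mm and 42 mm high, that holds the T-stake's shank; origin under its centre, 70 mm from the head axis. Its end is 35 mm from the head axis, so the head overhangs free. The mushroom stake lies in an identical one; which stake lies left or right varies.
- mushroom_stake: The other steel stake, lying the same way: same 14 mm square shank, 130 mm, but a round domed head 40 mm across in line with the shank. Origin at the centre of its head, x from foot to head. Leave it.
- vice: Blue bench vice, bolted down. Origin on the bench below the middle of the fixed jaw's face. x: closing direction, pointing to the fixed jaw (roughly away from the robot); y along the jaws; z up. Flat bed between the jaws, where the foot stands: 60 mm wide, 45 mm above the bench. Both jaws 100 mm long, tops 105 mm above the bench; the fixed one fills x 0 to 45 mm.
- jaw (a joint): Front (moving) jaw of the vice: the value is the gap between the jaw faces in m; the moving face is at x = -gap in the vice frame. It slides freely under about 5 N of push and stays where it is left (quick-action vice). It starts 32 to 42 mm open; clamped on the shank it reads about 0.014.
- push_plate (a point): Middle of the top edge of the outer face of the upright steel plate at the front of the moving jaw, 94 mm in front of that jaw's face. Plate 70 mm long in the vice's y, 14 mm thick, top 103 mm and lower edge 47 mm above the bench; push its outer face along the vice's x to close the jaw. The bed runs on below it, 45 mm above the bench.
- hammer: Hammer lying on the bench, leave it.
- screwdriver: Screwdriver lying on the bench, leave it.
- bottle: White bottle 190 mm high, 70 mm across, standing; leave it.
- jar: Glass jar 60 mm high, 60 mm across, standing; leave it.
- oak_block: Oak block 90 x 60 x 30 mm, leave it.
- tin: Open metal tin 80 mm high, 80 mm across, leave it.
- wrench: Wrench lying on the bench, leave it.
Things that resemble listed ones, but are neither listed nor needed, are in the scene too. Leave any brown or orange look-alike of the t_stake alone.

How it is judged:
By the outcome, as a careful person would: the job done as asked, in the order asked, and still so for the second after the job is handed in, with the robot touching nothing.
It also fails if it takes over 58 s, if anything falls off the work surface, if the arm or the gripper's body presses on something with over 40 N, if the wrist force passes 120 N, or if a joint passes its speed limit or range.

## Working session

There is one attempt and no reset: what is moved stays moved. The work goes in short steps, Python scripts to look and compute and a tool call to move; the robot and the scene stay as the last step left them, time stands still between calls to the robot, and variables do not carry over. Pictures are saved under pics/ and viewed, at most 10 in all, crops included, and the job is handed in when it is done.

Besides the shell and the picture viewer there is one more tool, called after "Emit:" as a command line: name --argument value ..., lists and objects as JSON in quotes. servo_tool: Moves the arm, as the interface text tells. Its arguments: {"type":"object","properties":{"steps":{"type":"array","items":{"type":"array"}},"squeeze":{"type":"number"}},"required":["steps"]}

```bash
mkdir -p pics; ls; cat > h.py <<'E'
import numpy as np, cv2
from workcell import state, cams, ticket, look_for, outline_of, env
def pts(f):
    z=f["z_map"]; H,W=z.shape; fl=H/2/np.tan(np.radians(f["fovy"])/2)
    c,r=np.meshgrid(np.arange(W),np.arange(H))
    p=np.stack([(c-f["cx"])/fl*z,-(r-f["cy"])/fl*z,-z],-1)
    w=p@np.array(f["rotation"]).T+np.array(f["eye"]); w[z<=0]=np.nan
    return w
def save(f,n): cv2.imwrite("pics/"+n,cv2.cvtColor(f["color"],cv2.COLOR_RGB2BGR))
E
python3 - <<'E'
from h import *
for n in("top","side"):
    f=cams.grab_frame(n); save(f,n+"1.png"); w=pts(f)
    print(n,f.keys(),f["fovy"],f["cx"],f["cy"],np.round(f["eye"]),np.round(f["rotation"],2).tolist())
    for t in("t_stake","mushroom_stake","rest_t","vice","push_plate","jaw","t_foot"):
        for d in look_for(f,t)[:3]:
            a=np.array(d["at"]).round().astype(int); print(t,round(d["confidence"],2),a,w[a[1],a[0]].round())
print(state())
E
```

```text
picsTraceback (most recent call last):
  File "<stdin>", line 3, in <module>
  File "h.py", line 7, in pts
    w=p@np.array(f["rotation"]).T+np.array(f["eye"]); w[z<=0]=np.nan
      ~~~~~~~~~~~~~~~~~~~~~~~~~~~^~~~~~~~~~~~~~~~~~~
ValueError: operands could not be broadcast together with shapes (420,560) (3,)
```

View pics/top1.png

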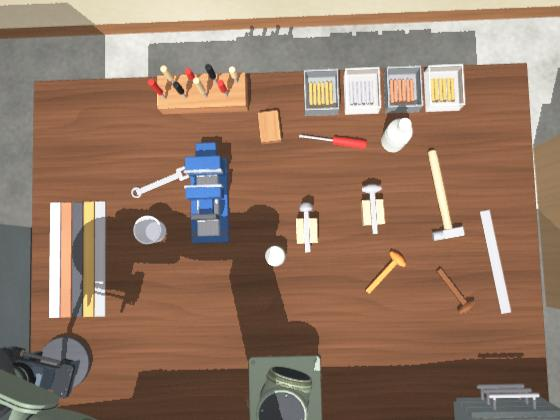

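The top view shows the vice at about (208,195), one rest with a stake at (307,228) and another at (373,210). The brown and orange look-alikes are at (455,290) and (385,270). The rotation isn't a 3x3 matrix, so I'll check its format.

```bash
python3 - <<'E'
from h import *
for n in("top","side"):
    f=cams.grab_frame(n); save(f,n+"1.png")
    print(n,{k:v for k,v in f.items() if k not in("color","z_map")})
    if n=="top":
        c=cv2.cvtColor(f["color"],cv2.COLOR_RGB2BGR)[130:260,170:410]
        cv2.imwrite("pics/topc.png",cv2.resize(c,None,fx=3.3,fy=3.3,interpolation=cv2.INTER_CUBIC))
print(state())
E
```

```text
top {'fovy': 45.5412280510384, 'cx': 291.6565638079753, 'cy': 218.17865668457728, 'eye': array([ 386.25465322,  -72.6712294 , 1475.25719162]), 'rotation': array([  4.47847362,   1.62798818, -91.55053058]), 'shot': 2}
side {'fovy': 54.130282460270806, 'cx': 277.0726178004246, 'cy': 205.78012903840607, 'eye': array([ -50.95688345, -713.33398287,  867.62495144]), 'rotation': array([ 48.70421942,   0.88908612, -39.5564715 ]), 'shot': 3}
{'time_s': 0.15, 'qpos': array([ 7.46556829e+01,  1.83434737e+01,  8.96894566e+01, -1.88443599e-03,
        7.20435043e+01, -1.14485017e+00]), 'qvel': array([-0.04200785, -0.05095865, -0.21045239,  0.02928678, -0.1094477 ,
       -0.07490147]), 'effort': array([ 2.20260986e-04, -4.12773120e+01, -2.32152826e+01,  7.28300004e-02,
        4.33258165e-02, -9.41321764e-05]), 'ee_pos': array([140.95468624, 557.10377789, 235.31697482]), 'ee_rot': array([-1.79923545e+02,  2.64344430e-04,  1.65801115e+02]), 'force': array([-0.03553795,  0.19744751, -0.25778638]), 'torque': array([-0.03898154, -0.04055514, -0.02087319]), 'gripper_force': 0.0, 'gripper_width': 91.19011674537056}
```

View pics/topc.png

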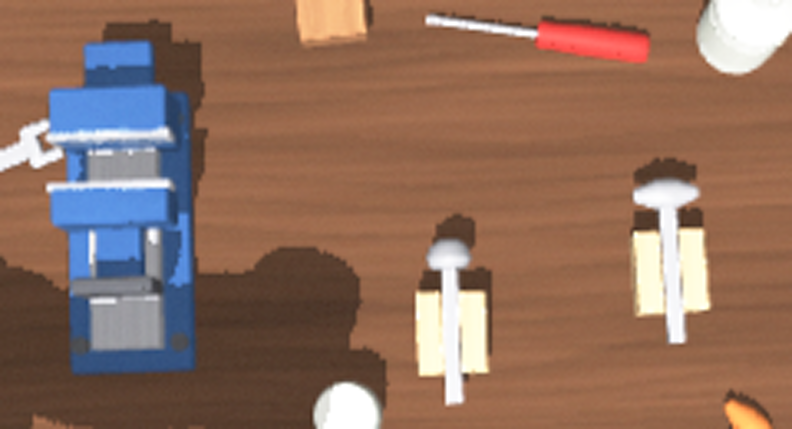

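View pics/side1.png

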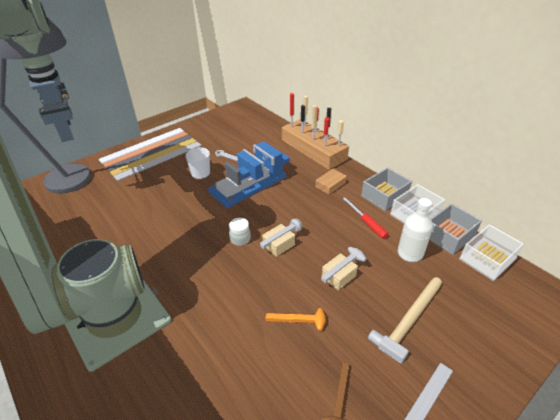

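The crop shows the T-stake is the right-hand one: its tapered bar head is at (372,188) in the top view and its foot at (375,232). The mushroom stake is the left one. The vice is open, with its push plate at crop (115,287). Next I'll measure from the depth maps.

```bash
sed -i 's/^import numpy/from scipy.spatial.transform import Rotation as Rn\nimport numpy/; s/np.array(f\["rotation"\]).T/Rn.from_euler("xyz",f["rotation"],degrees=True).as_matrix().T/' h.py
cat > m.py <<'E'
from h import *
for n in("top","side"):
    f=cams.grab_frame(n); w=pts(f); print("==",n)
    ww=w.reshape(-1,3); b=np.abs(ww[:,2])<25
    A=np.c_[ww[b][:,:2],np.ones(b.sum())]; print("bench z fit",np.linalg.lstsq(A,ww[b][:,2],rcond=None)[0].round(4), np.nanmedian(ww[b][:,2]))
    for t in("t_stake","t_foot","mushroom_stake","rest_t","vice","push_plate","jaw"):
        for d in outline_of(f,t)[:2]:
            a=np.array(d["at"]).round().astype(int); p=w[d["pixels"]]; p=p[~np.isnan(p[:,0])]
            print(t,round(d["confidence"],2),a,w[a[1],a[0]].round(), len(p), p.min(0).round(),p.max(0).round())
            if t=="t_stake":
                m=p[:,2]>25; q=p[m][:,:2]
                q=q[np.linalg.norm(q-np.median(q,0),axis=1)<130]
                rect=cv2.minAreaRect(q.astype(np.float32)); print("  rect",rect)
    np.save(n+".npy",w)
E
python3 m.py
```

```text
== top
bench z fit [ 2.100e-03 -1.000e-04 -1.615e-01] -0.03363891688172771
t_stake 0.8 [387 269] [ 346. -305.   18.] 355 [ 282. -355.  -10.] [ 395. -244.   30.]
  rect ((342.7548522949219, -310.34161376953125), (31.677278518676758, 93.58412170410156), 51.179630279541016)
t_stake 0.75 [457 299] [ 255. -503.   11.] 411 [ 215. -549.   -7.] [ 345. -448.   30.]
  rect ((251.16305541992188, -503.26513671875), (73.75367736816406, 30.692197799682617), 53.70482635498047)
t_foot 0.76 [457 294] [ 270. -502.   17.] 373 [ 215. -549.   -4.] [ 342. -448.   30.]
t_foot 0.6 [374 198] [ 550. -272.   46.] 351 [ 450. -294.   29.] [ 588. -239.   58.]
rest_t 0.86 [368 215] [ 503. -254.   39.] 407 [ 475. -300.   -0.] [ 545. -236.   50.]
vice 0.93 [208 193] [572. 194. 102.] 3700 [435. 153.  -8.] [726. 279. 114.]
push_plate 0.71 [204 194] [569. 205. 102.] 885 [500. 157.  19.] [593. 259. 114.]
push_plate 0.28 [348 144] [ 714. -206.   24.] 350 [ 703. -259.    2.] [751. -66.  32.]
jaw 0.7 [202 198] [559. 212.  97.] 894 [500. 157.  43.] [595. 257. 114.]
jaw 0.53 [374 202] [ 539. -273.   41.] 378 [ 449. -291.   -
[... 432 characters left out ...]
9051361084, 19.235233306884766), 48.439701080322266)
t_foot 0.67 [303 318] [ 344. -312.   17.] 513 [ 279. -359.    0.] [ 398. -246.   28.]
t_foot 0.63 [342 400] [ 275. -506.   17.] 459 [ 218. -532.   -4.] [ 343. -450.   28.]
mushroom_stake 0.75 [288 231] [494. -82.  39.] 332 [401. -96.  -4.] [582. -21.  59.]
rest_t 0.83 [344 271] [ 507. -288.   42.] 554 [ 476. -302.   -1.] [ 547. -240.   46.]
vice 0.85 [251 173] [564. 185.  60.] 2747 [437. 149.  -6.] [733. 403. 108.]
push_plate 0.74 [248 168] [560. 194.  77.] 844 [500. 153.  -5.] [676. 392. 108.]
jaw 0.98 [245 170] [554. 204.  66.] 876 [500. 153.  -6.] [691. 393. 108.]
jaw 0.67 [224 155] [599. 406.   1.] 120 [577. 351.  -6.] [628. 454.  11.]
```

```bash
cat > g.py <<'E'
from h import *
for n in("top","side"):
    w=np.load(n+".npy").reshape(-1,3); w=w[~np.isnan(w[:,0])]
    print("==",n)
    r=lambda x0,x1,y0,y1,z0,z1: w[(w[:,0]>x0)&(w[:,0]<x1)&(w[:,1]>y0)&(w[:,1]<y1)&(w[:,2]>z0)&(w[:,2]<z1)]
    hd=r(553,600,-310,-225,22,70); print("head",len(hd),hd.min(0).round(1),hd.max(0).round(1),hd.mean(0).round(1), cv2.minAreaRect(hd[:,:2].astype(np.float32)))
    o=np.argsort(hd[:,1]); print(hd[o][::max(1,len(o)//22)].round().tolist())
    ft=r(430,472,-310,-240,25,60); print("foot",len(ft),ft.min(0).round(1),ft.max(0).round(1),ft.mean(0).round(1))
    # axis line fit of shank
    sk=np.vstack([ft,r(548,562,-285,-255,35,60)]); print("shank fit y=ax+b",np.polyfit(sk[:,0],sk[:,1],1).round(4))
    v=r(430,740,130,270,96,109); 
    im=np.zeros((160,300),np.uint8); im[(269-v[:,1]).astype(int),(v[:,0]-435).astype(int)]=255
    print(cv2.minAreaRect(v[v[:,0]>600][:,:2].astype(np.float32)))
    z=v
    for a in range(490,720,4):
        q=v[(v[:,0]>=a)&(v[:,0]<a+4)]
        if len(q): print(a,len(q),q[:,1].min().round(),q[:,1].max().round(),q[:,2].mean().round(1),end=" | ")
    print()
E
python3 g.py
```

```text
== top
head 161 [ 553.2 -294.    32. ] [ 588.4 -239.1   58.3] [ 574.1 -265.2   46.7] ((576.6246337890625, -265.3166198730469), (44.63252639770508, 41.088382720947266), 50.22654724121094)
[[579.0, -294.0, 43.0], [576.0, -288.0, 45.0], [582.0, -285.0, 45.0], [581.0, -281.0, 52.0], [573.0, -278.0, 50.0], [567.0, -276.0, 49.0], [554.0, -273.0, 42.0], [558.0, -272.0, 50.0], [562.0, -270.0, 45.0], [580.0, -269.0, 58.0], [576.0, -267.0, 48.0], [588.0, -266.0, 43.0], [579.0, -264.0, 50.0], [574.0, -262.0, 45.0], [567.0, -261.0, 51.0], [557.0, -259.0, 38.0], [568.0, -259.0, 47.0], [569.0, -256.0, 42.0], [574.0, -254.0, 44.0], [577.0, -251.0, 42.0], [583.0, -248.0, 42.0], [584.0, -246.0, 41.0], [572.0, -242.0, 43.0]]
foot 42 [ 449.8 -276.9   37.7] [ 470.4 -262.9   52.4] [ 459.7 -269.2   45.4]
shank fit y=ax+b [ 2.780000e-02 -2.820305e+02]
((653.9679565429688, 209.76100158691406), (102.19267272949219, 46.05638122558594), 89.7317123413086)
498 14 178.0 238.0 102.3 | 502 37 176.0 243.0 102.2 | 506 32 175.0 242.0 102.4 | 510 39 174.0 243.0 102.1 | 514 3 218.0 223.0 98.4 | 558 42 163.0 255.0 102.0 
[... 1631 characters left out ...]
 | 510 14 172.0 240.0 101.9 | 514 7 173.0 239.0 100.1 | 558 22 159.0 250.0 100.8 | 562 36 157.0 257.0 101.8 | 566 24 155.0 254.0 103.6 | 570 24 161.0 251.0 103.8 | 574 22 156.0 255.0 103.5 | 578 25 160.0 255.0 103.3 | 582 22 157.0 250.0 103.6 | 586 19 159.0 252.0 103.7 | 590 28 155.0 258.0 103.3 | 594 14 157.0 256.0 103.5 | 598 2 173.0 230.0 101.0 | 630 21 160.0 257.0 100.5 | 634 42 155.0 257.0 101.9 | 638 21 157.0 248.0 104.0 | 642 19 158.0 256.0 103.4 | 646 20 159.0 253.0 103.1 | 650 23 157.0 255.0 103.1 | 654 20 159.0 246.0 103.3 | 658 22 157.0 253.0 103.2 | 662 23 159.0 256.0 103.1 | 666 16 157.0 250.0 103.0 | 670 26 157.0 257.0 103.0 | 674 11 163.0 246.0 102.6 | 678 3 163.0 190.0 99.9 |
```

The T-stake's head centre is near (578,-267,39), yawed about 1.7°. The fixed jaw face is at x≈631 with its centre at y≈208.5, and the gap is about 37 mm. I'm moving toward the T-stake.

Emit:
servo_tool --steps '[[0, [0, 0, 0], [0, 0, -0.139]], [0, [0, 0, 0], [0, 0, -0.139]], [0, [-20, -43, 0], [0, 0, 0]], [0, [-20, -43, 0], [0, 0, 0]], [0, [-20, -43, 0], [0, 0, 0]], [0, [-20, -43, 0], [0, 0, 0]], [0, [-20, -43, 0], [0, 0, 0]], [0, [-20, -43, 0], [0, 0, 0]], [0, [-20, -43, 0], [0, 0, 0]], [0, [-20, -43, 0], [0, 0, 0]]]' --squeeze 45

```text
time_s: 1.95
ee_pos: [311.8, 216.8, 236.3]
ee_rot: [180.0, 0.1, -178.2]
force: [1.1, -0.0, -0.1]
gripper_width: 91.3
gripper_force: 0.0
```

Emit:
servo_tool --steps '[[0, [-22, -43, 0], [0, 0, 0]], [0, [-22, -43, 0], [0, 0, 0]], [0, [-22, -43, 0], [0, 0, 0]], [0, [-22, -43, 0], [0, 0, 0]], [0, [-22, -43, 0], [0, 0, 0]], [0, [-22, -43, 0], [0, 0, 0]], [0, [-22, -43, 0], [0, 0, 0]], [0, [-22, -43, 10], [0, 0, 0]], [0, [-22, -43, 10], [0, 0, 0]], [0, [-22, -43, 10], [0, 0, 0]]]'

```text
time_s: 2.95
ee_pos: [545.0, -206.8, 205.7]
ee_rot: [180.0, 0.0, -178.3]
force: [0.7, 1.2, 0.2]
gripper_width: 91.2
gripper_force: 0.0
```

Emit:
servo_tool --steps '[[0, [-15, -31, 10], [0, 0, 0]], [0, [-15, -31, 10], [0, 0, 0]], [0, [0, 0, 20], [0, 0, 0]], [0, [0, 0, 20], [0, 0, 0]], [0, [0, 0, 0], [0, 0, 0]], [0, [0, 0, 0], [0, 0, 0]], [0, [0, 0, 0], [0, 0, 0]], [0, [0, 0, 0], [0, 0, 0]], [0, [0, 0, 0], [0, 0, 0]], [0, [0, 0, 0], [0, 0, 0]]]'

```text
time_s: 3.95
ee_pos: [576.3, -265.7, 146.6]
ee_rot: [-180.0, 0.1, -178.3]
force: [0.6, 0.9, -0.3]
gripper_width: 91.3
gripper_force: 0.0
```

```bash
python3 - <<'E'
from h import *
print({k:np.round(v,1) for k,v in state().items() if k in("ee_pos","ee_rot","qpos","force")})
f=cams.grab_frame("side"); 
c=cv2.cvtColor(f["color"],cv2.COLOR_RGB2BGR)[170:320,240:440]
cv2.imwrite("pics/s2.png",cv2.resize(c,None,fx=4,fy=4,interpolation=cv2.INTER_CUBIC))
E
```

```text
{'qpos': array([ -25.8,   27.2,   88.9,    0. ,   63.8, -117.5]), 'ee_pos': array([ 576.3, -265.7,  146.6]), 'ee_rot': array([-1.800e+02,  1.000e-01, -1.783e+02]), 'force': array([ 0.6,  0.9, -0.3])}
```

View pics/s2.png

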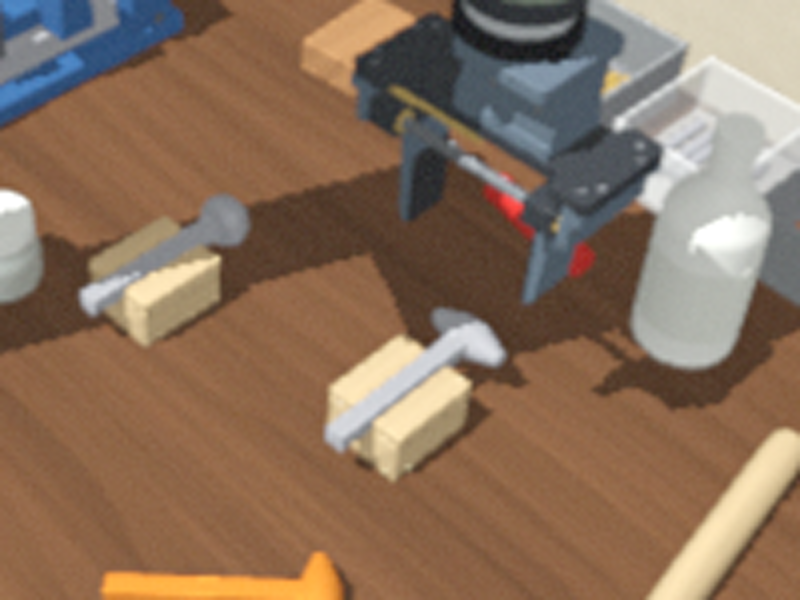

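The crop shows the open fingers above the T-stake's head at crop (470,335), well aligned and clear of the bottle. I'm going down and gripping.

Emit:
servo_tool --steps '[[0, [-1, -1, 20], [0, 0, 0]], [0, [0, 0, 20], [0, 0, 0]], [0, [0, 0, 20], [0, 0, 0]], [0, [0, 0, 20], [0, 0, 0]], [0, [0, 0, 15], [0, 0, 0]], [0, [0, 0, 9], [0, 0, 0]], [0, [0, 0, 0], [0, 0, 0]], [0, [0, 0, 0], [0, 0, 0]], [0, [0, 0, 0], [0, 0, 0]], [100, [0, 0, 0], [0, 0, 0]]]' --squeeze 45

```text
time_s: 5.0
ee_pos: [577.6, -267.0, 42.9]
ee_rot: [-180.0, 0.1, -178.3]
force: [-0.3, 0.5, -0.3]
gripper_width: 85.9
gripper_force: 0.0
```

Emit:
servo_tool --steps '[[255, [0, 0, 0], [0, 0, 0]], [255, [0, 0, 0], [0, 0, 0]], [255, [0, 0, 0], [0, 0, 0]], [255, [0, 0, 0], [0, 0, 0]], [255, [0, 0, 0], [0, 0, 0]], [255, [0, 0, 0], [0, 0, 0]], [255, [0, 0, 0], [0, 0, 0]], [255, [0, 0, 0], [0, 0, 0]], [255, [0, 0, 0], [0, 0, 0]], [255, [0, 0, 0], [0, 0, 0]]]' --squeeze 50

```text
time_s: 6.0
ee_pos: [577.2, -266.7, 41.9]
ee_rot: [180.0, 0.0, -178.3]
force: [-0.0, 0.3, 0.4]
gripper_width: 54.8
gripper_force: 50.0
```

Emit:
servo_tool --steps '[[255, [0, 0, -5], [0, 0, 0]], [255, [0, 0, -12], [0, 0, 0]], [255, [0, 0, -20], [0, 0, 0]], [255, [0, 0, -25], [0, 0, 0]], [255, [0, 0, -25], [0, 0, 0]], [255, [0, 0, -25], [0, 0, 0]], [255, [0, 0, -25], [0, 0, 0]], [255, [0, 0, -25], [0, 0, 0]], [255, [0, 0, -25], [0, 0, 0]], [255, [0, 0, -25], [0, 0, 0]]]'

```text
time_s: 7.0
ee_pos: [576.6, -266.7, 255.6]
ee_rot: [-180.0, 0.0, -178.3]
force: [0.3, -0.7, -3.0]
gripper_width: 55.0
gripper_force: 50.0
```

Emit:
servo_tool --steps '[[255, [0, 0, -20], [0, 0, 0]], [255, [0, 0, -12], [0, 0, 0]], [255, [0, 0, -6], [0, 0, 0]], [255, [0, 0, 0], [0, 0, 0]], [255, [0, 0, 0], [0, 0, 0]], [255, [0, 0, 0], [0, 0, 0]], [255, [0, 0, 0], [0, 0, 0]], [255, [0, 0, 0], [0, 0, 0]], [255, [0, 0, 0], [0, 0, 0]], [255, [0, 0, 0], [0, 0, 0]]]'

```text
time_s: 8.0
ee_pos: [577.1, -266.7, 291.8]
ee_rot: [180.0, -0.0, -178.3]
force: [-0.1, 0.2, -2.5]
gripper_width: 54.9
gripper_force: 50.0
```

```bash
cat > tilt.py <<'E'
from h import *
# cloud of the held stake: points below the fingers / around the TCP
s=state(); t=s["ee_pos"]; print(t.round(1),s["ee_rot"].round(1),s["force"].round(1),round(s["gripper_width"],1),round(s["gripper_force"],1))
for n in("side","top"):
    w=pts(cams.grab_frame(n)).reshape(-1,3); w=w[~np.isnan(w[:,0])]-(t-[0,0,3])
    q=w[(np.abs(w[:,1])<13)&(np.abs(w[:,0])<150)&(w[:,2]<14)&(w[:,2]>-150)&(np.hypot(w[:,0],w[:,2])>25)&(w[:,2]+t[2]>115)]
    q=q[np.hypot(q[:,0],q[:,2])<145]
    if len(q)>5:
        r=np.hypot(q[:,0],q[:,2]); far=q[r>r.max()-12]; m=q.mean(0)
        print(n,len(q),"far",far.mean(0).round(),"r",r.max().round(),"angle below -x", np.degrees(np.arctan2(-m[2],-m[0])).round(1), "min",q.min(0).round(),"max",q.max(0).round())
E
python3 tilt.py
```

```text
[ 577.1 -266.7  291.8] [ 180.    -0.  -178.3] [-0.1  0.2 -2.5] 54.9 50.0
side 349 far [-123.   -5.   -6.] r 128.0 angle below -x 1.6 min [-128.  -11.  -16.] max [-25.   6.   6.]
top 183 far [-85.  -2.   1.] r 92.0 angle below -x -2.2 min [-92.  -9. -13.] max [-25.   7.   9.]
```

Held level with the foot about 128 mm out, at 292 mm height. Now I'm easing the grip.

Emit:
servo_tool --steps '[[255, [0, 0, 0], [0, 0, 0]], [255, [0, 0, 0], [0, 0, 0]], [255, [0, 0, 0], [0, 0, 0]], [255, [0, 0, 0], [0, 0, 0]], [255, [0, 0, 0], [0, 0, 0]], [255, [0, 0, 0], [0, 0, 0]], [255, [0, 0, 0], [0, 0, 0]], [255, [0, 0, 0], [0, 0, 0]], [255, [0, 0, 0], [0, 0, 0]], [255, [0, 0, 0], [0, 0, 0]]]' --squeeze 28

```text
time_s: 9.1
ee_pos: [577.1, -266.8, 291.9]
ee_rot: [180.0, -0.0, -178.3]
force: [0.1, 0.1, -2.5]
gripper_width: 55.2
gripper_force: 28.0
```

Emit:
servo_tool --steps '[[255, [0, 0, 0], [0, 0, 0]], [255, [0, 0, 0], [0, 0, 0]], [255, [0, 0, 0], [0, 0, 0]], [255, [0, 0, 0], [0, 0, 0]], [255, [0, 0, 0], [0, 0, 0]], [255, [0, 0, 0], [0, 0, 0]], [255, [0, 0, 0], [0, 0, 0]], [255, [0, 0, 0], [0, 0, 0]], [255, [0, 0, 0], [0, 0, 0]], [255, [0, 0, 0], [0, 0, 0]]]' --squeeze 17

```text
time_s: 10.1
ee_pos: [577.1, -266.8, 291.9]
ee_rot: [180.0, 0.0, -178.3]
force: [0.7, 0.1, -2.8]
gripper_width: 55.6
gripper_force: 17.0
```

Emit:
servo_tool --steps '[[255, [0, 0, 0], [0, 0, 0]], [255, [0, 0, 0], [0, 0, 0]], [255, [0, 0, 0], [0, 0, 0]], [255, [0, 0, 0], [0, 0, 0]], [255, [0, 0, 0], [0, 0, 0]], [255, [0, 0, 0], [0, 0, 0]], [255, [0, 0, 0], [0, 0, 0]], [255, [0, 0, 0], [0, 0, 0]], [255, [0, 0, 0], [0, 0, 0]], [255, [0, 0, 0], [0, 0, 0]]]' --squeeze 11

```text
time_s: 11.1
ee_pos: [577.1, -266.8, 291.9]
ee_rot: [180.0, 0.0, -178.3]
force: [-0.6, -0.2, -4.1]
gripper_width: 55.6
gripper_force: 11.0
```

Emit:
servo_tool --steps '[[255, [0, 0, 0], [0, 0, 0]], [255, [0, 0, 0], [0, 0, 0]], [255, [0, 0, 0], [0, 0, 0]], [255, [0, 0, 0], [0, 0, 0]], [255, [0, 0, 0], [0, 0, 0]], [255, [0, 0, 0], [0, 0, 0]], [255, [0, 0, 0], [0, 0, 0]], [255, [0, 0, 0], [0, 0, 0]], [255, [0, 0, 0], [0, 0, 0]], [255, [0, 0, 0], [0, 0, 0]]]' --squeeze 7.5

```text
time_s: 12.1
ee_pos: [577.1, -266.8, 291.9]
ee_rot: [180.0, 0.0, -178.3]
force: [-0.3, -0.1, -3.8]
gripper_width: 56.1
gripper_force: 7.5
```

```bash
python3 tilt.py
```

```text
[ 577.1 -266.8  291.9] [ 180.     0.  -178.3] [-0.3 -0.1 -3.8] 56.1 7.5
side 288 far [ -18.   -3. -125.] r 132.0 angle below -x 81.5 min [ -25.  -10. -132.] max [  6.   7. -24.]
top 47 far [ -20.    1. -123.] r 130.0 angle below -x 79.6 min [ -23.   -8. -129.] max [ -4.   8. -25.]
```

Emit:
servo_tool --steps '[[255, [0, 0, 0], [0, 0, 0]], [255, [0, 0, 0], [0, 0, 0]], [255, [0, 0, 0], [0, 0, 0]], [255, [0, 0, 0], [0, 0, 0]], [255, [0, 0, 0], [0, 0, 0]], [255, [0, 0, 0], [0, 0, 0]], [255, [0, 0, 0], [0, 0, 0]], [255, [0, 0, 0], [0, 0, 0]], [255, [0, 0, 0], [0, 0, 0]], [255, [0, 0, 0], [0, 0, 0]]]' --squeeze 6

```text
time_s: 13.2
ee_pos: [577.1, -266.8, 291.9]
ee_rot: [180.0, 0.0, -178.3]
force: [-0.1, -0.4, -3.3]
gripper_width: 55.8
gripper_force: 6.0
```

```bash
python3 tilt.py
```

```text
[ 577.1 -266.8  291.9] [ 180.     0.  -178.3] [-0.1 -0.4 -3.3] 55.8 6.0
side 286 far [ -18.   -4. -123.] r 129.0 angle below -x 81.6 min [ -23.   -9. -129.] max [  6.   7. -25.]
top 48 far [ -20.    2. -126.] r 132.0 angle below -x 79.4 min [ -22.   -7. -131.] max [ -4.   7. -23.]
```

The shank hangs about 6° from vertical. I'm gripping firmly again, then measuring the tilt and the vice yaw.

Emit:
servo_tool --steps '[[255, [0, 0, 0], [0, 0, 0]], [255, [0, 0, 0], [0, 0, 0]], [255, [0, 0, 0], [0, 0, 0]], [255, [0, 0, 0], [0, 0, 0]], [255, [0, 0, 0], [0, 0, 0]], [255, [0, 0, 0], [0, 0, 0]], [255, [0, 0, 0], [0, 0, 0]], [255, [0, 0, 0], [0, 0, 0]], [255, [0, 0, 0], [0, 0, 0]], [255, [0, 0, 0], [0, 0, 0]]]' --squeeze 50

```text
time_s: 14.3
ee_pos: [577.1, -266.8, 291.9]
ee_rot: [180.0, 0.0, -178.3]
force: [0.5, 0.1, -2.7]
gripper_width: 55.0
gripper_force: 50.0
```

```bash
cat > fit.py <<'E'
from h import *
s=state(); t=s["ee_pos"]-[0,0,3]; print(t.round(1),s["ee_rot"].round(1),round(s["gripper_width"],1),round(s["gripper_force"],1))
Q=[]
for k in range(3):
    w=pts(cams.grab_frame("side")).reshape(-1,3); w=w[~np.isnan(w[:,0])]-t
    Q.append(w[(np.abs(w[:,1])<15)&(np.abs(w[:,0])<45)&(w[:,2]<-28)&(w[:,2]>-124)])
q=np.vstack(Q)
# the silhouette shifts evenly along the shank: fit centre per height
for i,a in enumerate("xy"):
    b=np.arange(-120,-28,8); med=[np.median(q[(q[:,2]>=z)&(q[:,2]<z+8)][:,i]) for z in b]
    p=np.polyfit(b+4,med,1); print(a,"slope deg",np.degrees(np.arctan(p[0])).round(2),"at 0",p[1].round(1),np.round(med,1))
E
python3 fit.py; python3 - <<'E'
from h import *
w=np.load("top.npy")
for nm,lo,hi,pick in(("fixed face",615,660,"min"),("moving face",555,605,"max"),("plate outer",490,520,"min")):
    X=[];Y=[]
    for y in range(168 if "plate" not in nm else 178,250 if "plate" not in nm else 240,4):
        q=w.reshape(-1,3); q=q[(q[:,0]>lo)&(q[:,0]<hi)&(np.abs(q[:,1]-y)<3)&(q[:,2]>97)&(q[:,2]<110)]
        if len(q)>3: X.append(getattr(q[:,0],pick)());Y.append(y)
    p=np.polyfit(Y,X,1); print(nm,"x at 208:",np.polyval(p,208).round(1),"yaw",-np.degrees(np.arctan(p[0])).round(2))
E
```

```text
[ 577.1 -266.8  288.9] [ 180.     0.  -178.3] 55.0 50.0
x slope deg 7.58 at 0 -2.9 [-18.2 -17.8 -16.1 -15.  -14.3 -13.1 -11.8 -10.4  -9.9  -9.1  -7.8  -6.7]
y slope deg 0.38 at 0 -4.4 [-6.1 -5.1 -5.3 -5.3 -3.2 -4.5 -5.5 -4.4 -4.3 -4.8 -5.3 -4.9]
fixed face x at 208: 632.0 yaw 0.5
moving face x at 208: 593.4 yaw 1.04
plate outer x at 208: 501.5 yaw 1.66
```

Tilt is 7.6° with the foot toward -x. The vice yaw is about 0.8°, with faces at 593.5 and 632. I'm correcting the tilt with the wrist and starting the transfer.

Emit:
servo_tool --steps '[[255, [0, 0, 0], [0, -0.044, 0.014]], [255, [0, 0, 0], [0, -0.044, 0]], [255, [0, 0, 0], [0, -0.043, 0]], [255, [0, 5, 0], [0, 0, 0]], [255, [0, 12, 0], [0, 0, 0]], [255, [0, 20, 0], [0, 0, 0]], [255, [0, 28, 0], [0, 0, 0]], [255, [0, 34, 0], [0, 0, 0]], [255, [0, 36, 0], [0, 0, 0]], [255, [0, 36, 0], [0, 0, 0]]]'

```text
time_s: 15.45
ee_pos: [574.3, -93.4, 292.0]
ee_rot: [179.9, 7.5, -179.1]
force: [0.5, 0.3, -3.3]
gripper_width: 54.9
gripper_force: 50.0
```

Emit:
servo_tool --steps '[[255, [0, 36, 0], [0, 0, 0]], [255, [0, 36, 0], [0, 0, 0]], [255, [0, 36, 0], [0, 0, 0]], [255, [0, 36, 0], [0, 0, 0]], [255, [0, 36, 0], [0, 0, 0]], [255, [0, 36, 0], [0, 0, 0]], [255, [0, 28, 0], [0, 0, 0]], [255, [0, 20, 0], [0, 0, 0]], [255, [0, 12, 0], [0, 0, 0]], [255, [0, 6, 0], [0, 0, 0]]]'

```text
time_s: 16.45
ee_pos: [569.4, 187.8, 291.9]
ee_rot: [180.0, 7.5, -179.0]
force: [-0.5, -0.4, -2.5]
gripper_width: 54.7
gripper_force: 50.0
```

Emit:
servo_tool --steps '[[255, [0, 0, 0], [0, 0, 0]], [255, [0, 0, 0], [0, 0, 0]], [255, [0, 0, 0], [0, 0, 0]], [255, [0, 0, 0], [0, 0, 0]], [255, [0, 0, 0], [0, 0, 0]], [255, [0, 0, 0], [0, 0, 0]], [255, [0, 0, 0], [0, 0, 0]], [255, [0, 0, 0], [0, 0, 0]], [255, [0, 0, 0], [0, 0, 0]], [255, [0, 0, 0], [0, 0, 0]]]'

```text
time_s: 17.45
ee_pos: [569.8, 186.2, 292.1]
ee_rot: [180.0, 7.5, -179.1]
force: [0.7, 0.3, -3.2]
gripper_width: 54.9
gripper_force: 50.0
```

```bash
cat > to.py <<'E'
from h import *
import sys
s=state(); R=Rn.from_euler("xyz",s["ee_rot"],degrees=True).as_matrix(); g=s["ee_pos"]+R@[0,0,3]
print("grasp",g.round(1),"rot",s["ee_rot"].round(2),"F",s["force"].round(1),"w",round(s["gripper_width"],1),round(s["gripper_force"],1))
d=np.array([float(a) for a in sys.argv[1:4]])-g
print("world d",d.round(1),"tool d",(R.T@d).round(1)," down 10:",(R.T@[0,0,-10]).round(2))
E
python3 to.py 618 208.5 265; sed -i 's/^t=s\["ee_pos"\].*//; s/t=s\["ee_pos"\]-\[0,0,3\]/t=s["ee_pos"]+Rn.from_euler("xyz",s["ee_rot"],degrees=True).as_matrix()@[0,0,3]/' fit.py; python3 fit.py
```

```text
grasp [570.2 186.2 289.1] rot [ 179.98    7.51 -179.07] F [ 0.7  0.3 -3.2] w 54.9 50.0
world d [ 47.8  22.3 -24.1] tool d [-44.6  21.5  30.2]  down 10: [ 1.31 -0.    9.91]
[570.2 186.2 289.1] [ 180.     7.5 -179.1] 54.9 50.0
x slope deg 0.85 at 0 -1.0 [-3.7 -3.9 -2.4 -2.6  0.  -1.7 -2.2 -0.8 -1.  -1.8 -2.5 -2.6]
y slope deg 0.66 at 0 -4.7 [-5.8 -5.8 -5.2 -5.8 -5.6 -5.8 -6.3 -6.1 -6.5 -5.3 -5.4 -3.2]
```

Emit:
servo_tool --steps '[[255, [-5, 2.5, 0], [0, 0, 0]], [255, [-10, 5, 0], [0, 0, 0]], [255, [-14, 7, 8], [0, -0.005, 0]], [255, [-10, 5, 10], [0, 0, 0]], [255, [-5.6, 2, 8], [0, 0, 0]], [255, [0, 0, 4], [0, 0, 0]], [255, [0, 0, 0], [0, 0, 0]], [255, [0, 0, 0], [0, 0, 0]], [255, [0, 0, 0], [0, 0, 0]], [255, [0, 0, 0], [0, 0, 0]]]'

```text
time_s: 18.6
ee_pos: [617.6, 208.4, 269.0]
ee_rot: [180.0, 7.8, -179.1]
force: [-0.6, 0.4, -3.5]
gripper_width: 54.8
gripper_force: 50.0
```

```bash
python3 to.py 618 208.5 180; python3 fit.py; python3 - <<'E'
from h import *
O=[]
for n,(r0,r1,c0,c1) in (("side",(90,210,190,310)),("top",(130,250,150,270))):
    f=cams.grab_frame(n); c=cv2.cvtColor(f["color"],cv2.COLOR_RGB2BGR)[r0:r1,c0:c1]
    O.append(cv2.resize(c,(400,400),interpolation=cv2.INTER_CUBIC))
cv2.imwrite("pics/over.png",np.hstack(O))
E
```

```text
grasp [618.  208.4 266. ] rot [ 179.96    7.85 -179.08] F [-0.6  0.4 -3.5] w 54.8 50.0
world d [  0.    0.1 -86. ] tool d [11.7  0.  85.2]  down 10: [ 1.37 -0.01  9.91]
[618.  208.4 266. ] [ 180.     7.8 -179.1] 54.8 50.0
x slope deg -0.14 at 0 -1.8 [-2.2 -1.9 -0.8 -1.6 -1.5 -1.4 -1.3 -1.8 -1.9 -0.5 -2.6 -2.1]
y slope deg 0.99 at 0 -4.5 [-6.4 -6.5 -6.4 -6.8 -5.8 -3.8 -6.1 -5.  -5.4 -6.6 -4.7 -4.9]
```

View pics/over.png

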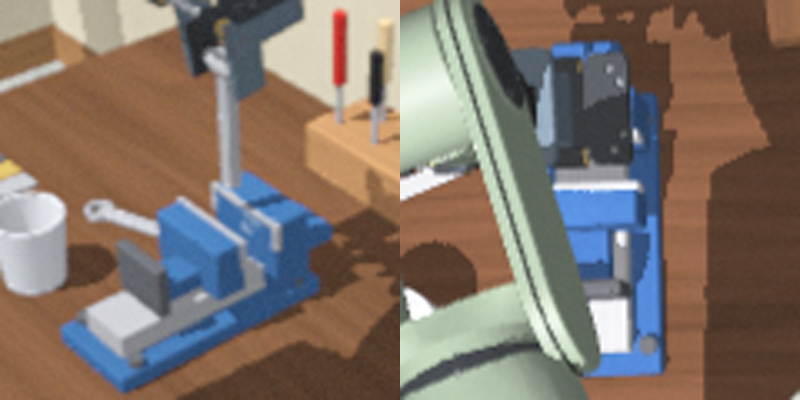

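The shank hangs upright over the gap (left half, about (230,180)), above the middle of the jaws. I'm lowering it.

Emit:
servo_tool --steps '[[255, [1, 0, 8], [0, 0, 0]], [255, [1.8, 0, 13], [0, 0, 0]], [255, [2.1, 0, 15], [0, 0, 0]], [255, [2.1, 0, 15], [0, 0, 0]], [255, [1.8, 0, 13], [0, 0, 0]], [255, [1.4, 0, 10], [0, 0, 0]], [255, [1, 0, 7.2], [0, 0, 0]], [255, [0, 0, 0], [0, 0, 0]], [255, [0, 0, 0], [0, 0, 0]], [255, [0, 0, 0], [0, 0, 0]]]'

```text
time_s: 19.85
ee_pos: [618.1, 208.7, 187.2]
ee_rot: [179.9, 7.9, -179.1]
force: [-0.1, -0.5, -2.3]
gripper_width: 55.2
gripper_force: 50.0
```

```bash
python3 to.py 618 208.5 175
```

```text
grasp [618.5 208.7 184.2] rot [ 179.94    7.89 -179.08] F [-0.1 -0.5 -2.3] w 55.2 50.0
world d [-0.5 -0.2 -9.2] tool d [ 1.8 -0.2  9.1]  down 10: [ 1.37 -0.01  9.91]
```

Emit:
servo_tool --steps '[[255, [0.4, 0, 3], [0, 0, 0]], [255, [0.3, 0, 2], [0, 0, 0]], [255, [0.1, 0, 1], [0, 0, 0]], [255, [0.1, 0, 0.5], [0, 0, 0]], [255, [0.1, 0, 0.5], [0, 0, 0]], [255, [0, 0, 0.5], [0, 0, 0]], [255, [0, 0, 0], [0, 0, 0]], [255, [0, 0, 0], [0, 0, 0]], [255, [0, 0, 0], [0, 0, 0]], [255, [0, 0, 0], [0, 0, 0]]]'

```text
time_s: 20.85
ee_pos: [617.8, 208.5, 179.0]
ee_rot: [180.0, 7.8, -179.1]
force: [-0.7, -0.2, -1.3]
gripper_width: 54.6
gripper_force: 50.0
```

Emit:
servo_tool --steps '[[255, [0.07, 0, 0.5], [0, 0, 0]], [255, [0, 0, 0], [0, 0, 0]], [255, [0, 0, 0], [0, 0, 0]], [255, [0.07, 0, 0.5], [0, 0, 0]], [255, [0, 0, 0], [0, 0, 0]], [255, [0, 0, 0], [0, 0, 0]], [255, [0, 0, 0], [0, 0, 0]], [255, [0, 0, 0], [0, 0, 0]], [255, [0, 0, 0], [0, 0, 0]], [255, [0, 0, 0], [0, 0, 0]]]'

```text
time_s: 21.85
ee_pos: [618.3, 208.6, 178.9]
ee_rot: [180.0, 7.9, -179.1]
force: [-0.1, -1.0, 5.3]
gripper_width: 54.4
gripper_force: 50.0
```

Contact is made at the right height (grasp 176, about 8 N). I'm easing the grip so the foot seats flat.

Emit:
servo_tool --steps '[[255, [0, 0, 0], [0, 0, 0]], [255, [0, 0, 0], [0, 0, 0]], [255, [0, 0, 0], [0, 0, 0]], [255, [0, 0, 0], [0, 0, 0]], [255, [0, 0, 0], [0, 0, 0]], [255, [0, 0, 0], [0, 0, 0]], [255, [0, 0, 0], [0, 0, 0]], [255, [0, 0, 0], [0, 0, 0]], [255, [0, 0, 0], [0, 0, 0]], [255, [0, 0, 0], [0, 0, 0]]]' --squeeze 12

```text
time_s: 22.85
ee_pos: [618.3, 208.9, 178.8]
ee_rot: [179.9, 7.9, -179.1]
force: [0.9, -0.6, 4.8]
gripper_width: 55.7
gripper_force: 12.0
```

Emit:
servo_tool --steps '[[255, [0, 0, 0], [0, 0, 0]], [255, [0, 0, 0], [0, 0, 0]], [255, [0, 0, 0], [0, 0, 0]], [255, [0, 0, 0], [0, 0, 0]], [255, [0, 0, 0], [0, 0, 0]], [255, [0, 0, 0], [0, 0, 0]], [255, [0, 0, 0], [0, 0, 0]], [255, [0, 0, 0], [0, 0, 0]], [255, [0, 0, 0], [0, 0, 0]], [255, [0, 0, 0], [0, 0, 0]]]' --squeeze 5

```text
time_s: 23.85
ee_pos: [618.3, 208.9, 178.8]
ee_rot: [179.9, 7.9, -179.1]
force: [-0.2, 0.2, 5.3]
gripper_width: 55.9
gripper_force: 5.0
```

```bash
python3 to.py 618 208.5 175; sed 's/-124)/-60)/; s/-120,-28/-58,-28/' fit.py >fit2.py; python3 fit2.py
```

```text
grasp [618.7 208.9 175.9] rot [ 179.92    7.94 -179.08] F [-0.2  0.2  5.3] w 55.9 5.0
world d [-0.7 -0.4 -0.9] tool d [ 0.8 -0.4  0.8]  down 10: [ 1.38 -0.01  9.9 ]
[618.7 208.9 175.9] [ 179.9    7.9 -179.1] 55.9 5.0
x slope deg -6.65 at 0 -6.3 [ 0.3 -1.2 -2.2 -2.5]
y slope deg 0.56 at 0 -4.6 [-5.2 -4.7 -5.  -4.9]
```

Emit:
servo_tool --steps '[[99, [0, 0, 0], [0, 0, 0]], [98, [0, 0, 0], [0, 0, 0]], [97, [0, 0, 0], [0, 0, 0]], [96, [0, 0, 0], [0, 0, 0]], [94, [0, 0, 0], [0, 0, 0]], [92, [0, 0, 0], [0, 0, 0]], [88, [0, 0, 0], [0, 0, 0]], [80, [0, 0, 0], [0, 0, 0]], [70, [0, 0, 0], [0, 0, 0]], [60, [0, 0, 0], [0, 0, 0]]]'

```text
time_s: 25.0
ee_pos: [617.6, 208.5, 177.7]
ee_rot: [180.0, 7.8, -179.1]
force: [-0.1, -0.4, -0.1]
gripper_width: 69.1
gripper_force: 0.0
```

```bash
python3 to.py 618 208.5 265; cat > pic.py <<'E'
from h import *
import sys
O=[]
for n,(r0,r1,c0,c1) in (("side",(90,210,190,310)),("top",(130,250,150,270))):
    f=cams.grab_frame(n); c=cv2.cvtColor(f["color"],cv2.COLOR_RGB2BGR)[r0:r1,c0:c1]
    O.append(cv2.resize(c,(400,400),interpolation=cv2.INTER_CUBIC))
cv2.imwrite("pics/"+sys.argv[1],np.hstack(O))
E
python3 pic.py rel.png
```

```text
grasp [618.  208.5 174.8] rot [ 179.98    7.8  -179.08] F [-0.1 -0.4 -0.1] w 69.1 0.0
world d [-0.   0.  90.2] tool d [-12.2   0.  -89.4]  down 10: [ 1.36 -0.    9.91]
```

View pics/rel.png

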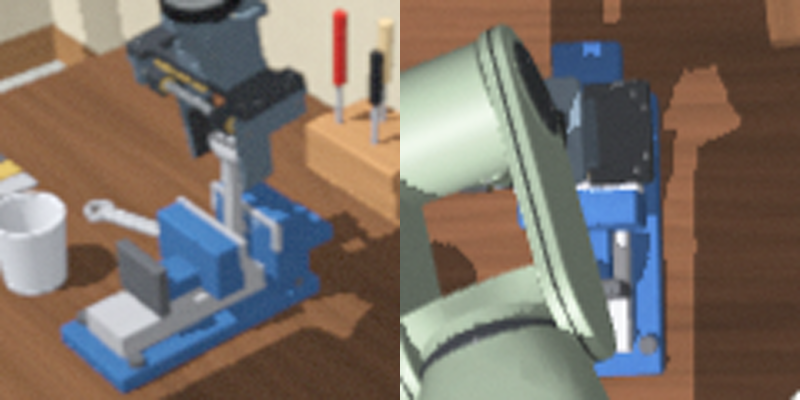

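The stake stands upright and free between the jaws. I'm retreating upward, then moving in front of the push plate with the fingers closed.

Emit:
servo_tool --steps '[[40, [0, 0, 0], [0, 0, 0]], [30, [-0.4, 0, -3], [0, 0, 0]], [20, [-0.8, 0, -6], [0, 0, 0]], [20, [-1.4, 0, -10], [0, 0, 0]], [20, [-2, 0, -15], [0, 0, 0]], [20, [-2.7, 0, -20], [0, 0, 0]], [20, [-2.7, 0, -20], [0, 0, 0]], [20, [-2.1, 0, -15], [0, 0, 0]], [20, [-1.4, 0, -10], [0, 0, 0]], [20, [0, 0, 0], [0, 0, 0]]]'

```text
time_s: 26.1
ee_pos: [618.3, 208.7, 280.0]
ee_rot: [179.9, 8.0, -179.1]
force: [-0.0, -0.7, 0.1]
gripper_width: 83.9
gripper_force: 0.0
```

Emit:
servo_tool --steps '[[120, [0, 0, 0], [0, 0.068, 0]], [255, [0, 0, 0], [0, 0.068, 0]], [255, [15, 0, 0], [0, 0, 0]], [255, [25, 0, 0], [0, 0, 0]], [255, [30, 0, 0], [0, 0, 0]], [255, [30, 0, 0], [0, 0, 0]], [255, [30, 0, 0], [0, 0, 0]], [255, [20, 0, 0], [0, 0, 0]], [255, [10, 0, 0], [0, 0, 0]], [255, [0, 0, 0], [0, 0, 0]]]' --squeeze 20

```text
time_s: 27.1
ee_pos: [456.7, 205.8, 277.6]
ee_rot: [180.0, -0.0, -179.0]
force: [0.5, -0.5, -0.2]
gripper_width: 6.9
gripper_force: 0.0
```

```bash
python3 to.py 470 208 79; python3 - <<'E'
from h import *
w=pts(cams.grab_frame("top")).reshape(-1,3); w=w[~np.isnan(w[:,0])]
for nm,b in (("head",(590,650,170,250,150,205)),("plate",(485,530,170,250,85,112))):
    q=w[(w[:,0]>b[0])&(w[:,0]<b[1])&(w[:,1]>b[2])&(w[:,1]<b[3])&(w[:,2]>b[4])&(w[:,2]<b[5])]
    print(nm,len(q),q.min(0).round(),q.max(0).round(),q.mean(0).round())
E
```

```text
grasp [456.7 205.8 274.6] rot [ 1.7999e+02 -2.0000e-02 -1.7903e+02] F [ 0.5 -0.5 -0.2] w 6.9 0.0
world d [  13.3    2.2 -195.6] tool d [-13.4   1.9 195.6]  down 10: [-0. -0. 10.]
head 159 [606. 181. 174.] [632. 236. 191.] [617. 207. 183.]
plate 7 [513. 210.  97.] [514. 225. 108.] [514. 217. 101.]
```

Emit:
servo_tool --steps '[[255, [0, 2, 15], [0, 0, 0]], [255, [0, 0, 25], [0, 0, 0]], [255, [0, 0, 30], [0, 0, 0]], [255, [0, 0, 30], [0, 0, 0]], [255, [0, 0, 30], [0, 0, 0]], [255, [0, 0, 30], [0, 0, 0]], [255, [0, 0, 20], [0, 0, 0]], [255, [0, 0, 10], [0, 0, 0]], [255, [0, 0, 5], [0, 0, 0]], [255, [0, 0, 0], [0, 0, 0]]]'

```text
time_s: 28.15
ee_pos: [458.2, 208.0, 82.4]
ee_rot: [180.0, -0.0, -179.1]
force: [0.1, 0.2, -0.1]
gripper_width: 0.4
gripper_force: 0.0
```

Emit:
servo_tool --steps '[[255, [-4, 0, 0], [0, 0, 0]], [255, [-4, 0, 0], [0, 0, 0]], [255, [-4, 0, 0], [0, 0, 0]], [255, [-3, 0, 0], [0, 0, 0]], [255, [-2, 0, 0], [0, 0, 0]], [255, [-2, 0, 0], [0, 0, 0]], [255, [-2, 0, 0], [0, 0, 0]], [255, [-1, 0, 0], [0, 0, 0]], [255, [-1, 0, 0], [0, 0, 0]], [255, [-1, 0, 0], [0, 0, 0]]]'

```text
time_s: 29.15
ee_pos: [481.5, 208.3, 82.6]
ee_rot: [180.0, -0.0, -179.1]
force: [0.2, 0.4, 0.8]
gripper_width: 0.7
gripper_force: 0.0
```

Emit:
servo_tool --steps '[[255, [-1, 0, 0], [0, 0, 0]], [255, [-1, 0, 0], [0, 0, 0]], [255, [-1, 0, 0], [0, 0, 0]], [255, [-1, 0, 0], [0, 0, 0]], [255, [-1, 0, 0], [0, 0, 0]], [255, [-1, 0, 0], [0, 0, 0]], [255, [-1, 0, 0], [0, 0, 0]], [255, [-1, 0, 0], [0, 0, 0]], [255, [-1, 0, 0], [0, 0, 0]], [255, [-1, 0, 0], [0, 0, 0]]]'

```text
time_s: 30.15
ee_pos: [489.8, 208.3, 82.5]
ee_rot: [-180.0, -0.2, -179.1]
force: [-5.5, 0.3, 2.8]
gripper_width: 0.7
gripper_force: 2.7
```

Emit:
servo_tool --steps '[[255, [-1, 0, 0], [0, 0, 0]], [255, [-1, 0, 0], [0, 0, 0]], [255, [-1, 0, 0], [0, 0, 0]], [255, [-1, 0, 0], [0, 0, 0]], [255, [-1, 0, 0], [0, 0, 0]], [255, [-0.5, 0, 0], [0, 0, 0]], [255, [-0.5, 0, 0], [0, 0, 0]], [255, [-0.5, 0, 0], [0, 0, 0]], [255, [-0.5, 0, 0], [0, 0, 0]], [255, [-0.5, 0, 0], [0, 0, 0]]]'

```text
time_s: 31.15
ee_pos: [497.3, 208.4, 82.5]
ee_rot: [-180.0, -0.2, -179.1]
force: [-5.8, -0.7, 3.2]
gripper_width: 0.7
gripper_force: 2.6
```

```bash
python3 to.py 509 208.5 79; python3 pic.py push.png
```

```text
grasp [497.3 208.4  79.5] rot [-179.99   -0.21 -179.09] F [-5.8 -0.7  3.2] w 0.7 2.6
world d [11.7  0.1 -0.5] tool d [-11.7  -0.1   0.5]  down 10: [-0.04  0.   10.  ]
```

View pics/push.png

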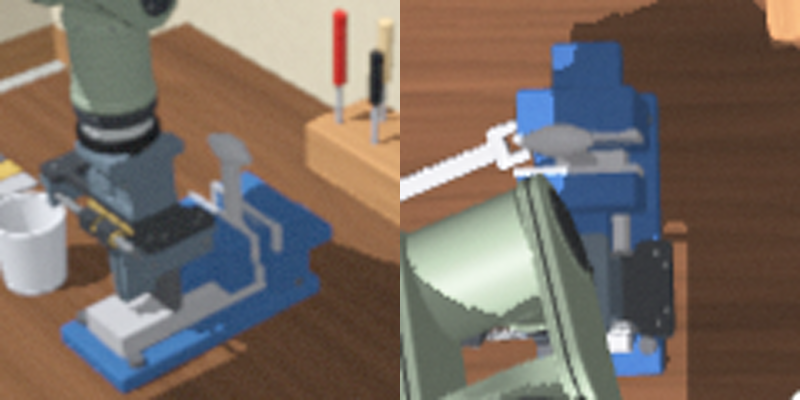

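The finger is on the plate, pushing at about 6 N. The stake still stands upright, with the jaw nearly at the shank, so I'll keep closing gently.

Emit:
servo_tool --steps '[[255, [-0.6, 0, 0], [0, 0, 0]], [255, [-0.6, 0, 0], [0, 0, 0]], [255, [-0.6, 0, 0], [0, 0, 0]], [255, [-0.6, 0, 0], [0, 0, 0]], [255, [-0.6, 0, 0], [0, 0, 0]], [255, [-0.6, 0, 0], [0, 0, 0]], [255, [-0.6, 0, 0], [0, 0, 0]], [255, [-0.6, 0, 0], [0, 0, 0]], [255, [-0.6, 0, 0], [0, 0, 0]], [255, [-0.6, 0, 0], [0, 0, 0]]]'

```text
time_s: 32.25
ee_pos: [502.9, 208.4, 82.5]
ee_rot: [-180.0, -0.3, -179.1]
force: [-6.9, -0.4, 4.5]
gripper_width: 0.3
gripper_force: 3.5
```

Emit:
servo_tool --steps '[[255, [-0.5, 0, 0], [0, 0, 0]], [255, [-0.5, 0, 0], [0, 0, 0]], [255, [-0.5, 0, 0], [0, 0, 0]], [255, [-0.5, 0, 0], [0, 0, 0]], [255, [-0.5, 0, 0], [0, 0, 0]], [255, [-0.4, 0, 0], [0, 0, 0]], [255, [-0.4, 0, 0], [0, 0, 0]], [255, [-0.4, 0, 0], [0, 0, 0]], [255, [-0.3, 0, 0], [0, 0, 0]], [255, [-0.2, 0, 0], [0, 0, 0]]]'

```text
time_s: 33.25
ee_pos: [506.3, 208.4, 82.5]
ee_rot: [-180.0, -0.4, -179.1]
force: [-10.1, 0.1, 6.3]
gripper_width: 0.3
gripper_force: 4.6
```

Emit:
servo_tool --steps '[[255, [-0.4, 0, 0], [0, 0, 0]], [255, [-0.4, 0, 0], [0, 0, 0]], [255, [-0.4, 0, 0], [0, 0, 0]], [255, [-0.4, 0, 0], [0, 0, 0]], [255, [-0.4, 0, 0], [0, 0, 0]], [255, [0, 0, 0], [0, 0, 0]], [255, [0, 0, 0], [0, 0, 0]], [255, [0, 0, 0], [0, 0, 0]], [255, [0, 0, 0], [0, 0, 0]], [255, [0, 0, 0], [0, 0, 0]]]'

```text
time_s: 34.25
ee_pos: [506.3, 208.5, 82.6]
ee_rot: [-180.0, -0.6, -179.1]
force: [-14.6, 0.8, 10.3]
gripper_width: 0.9
gripper_force: 7.0
```

Stalled at 506.3 with the force rising, so it is clamped. I'm backing off and checking.

Emit:
servo_tool --steps '[[255, [-0.6, 0, 0], [0, 0, 0]], [255, [-0.6, 0, 0], [0, 0, 0]], [255, [0, 0, 0], [0, 0, 0]], [255, [1.5, 0, 0], [0, 0, 0]], [255, [3, 0, 0], [0, 0, 0]], [255, [6, 0, 0], [0, 0, 0]], [255, [10, 0, 0], [0, 0, 0]], [255, [12, 0, 0], [0, 0, 0]], [255, [10, 0, 0], [0, 0, 0]], [255, [5, 0, 0], [0, 0, 0]]]'

```text
time_s: 35.25
ee_pos: [463.5, 207.9, 82.6]
ee_rot: [180.0, -0.0, -179.0]
force: [0.2, 0.2, -0.3]
gripper_width: 0.3
gripper_force: 0.0
```

Emit:
servo_tool --steps '[[255, [0, 0, -10], [0, 0, 0]], [255, [0, 0, -20], [0, 0, 0]], [255, [10, 0, -30], [0, 0, 0]], [255, [20, 0, -30], [0, 0, 0]], [255, [20, 0, -30], [0, 0, 0]], [255, [20, 0, -20], [0, 0, 0]], [255, [10, 0, -10], [0, 0, 0]], [255, [0, 0, 0], [0, 0, 0]], [255, [0, 0, 0], [0, 0, 0]], [255, [0, 0, 0], [0, 0, 0]]]'

```text
time_s: 36.25
ee_pos: [385.3, 206.5, 231.6]
ee_rot: [-180.0, -0.1, -179.1]
force: [0.4, 0.3, -0.2]
gripper_width: 0.5
gripper_force: 0.0
```

```bash
python3 - <<'E'
from h import *
f=cams.grab_frame("top"); w=pts(f); g=w.reshape(-1,3)
for nm,lo,hi,pick in(("fixed",620,660,"min"),("moving",560,625,"max"),("plate outer",505,545,"min")):
    q=g[(g[:,0]>lo)&(g[:,0]<hi)&(g[:,1]>(165 if nm!="plate outer" else 180))&(g[:,1]<(180 if nm!="plate outer" else 236))&(g[:,2]>96)&(g[:,2]<110)]
    print(nm,len(q), np.round(np.percentile(q[:,0],[0,3,50,97,100]),1) if len(q) else "")
q=g[(g[:,0]>590)&(g[:,0]<660)&(g[:,1]>170)&(g[:,1]<250)&(g[:,2]>150)&(g[:,2]<205)]; print("head",q.min(0).round(),q.max(0).round(),q.mean(0).round())
E
python3 pic.py fin.png
```

```text
fixed 50 [632.3 632.6 644.9 657.8 658.8]
moving 70 [582.7 583.2 599.2 615.7 618.5]
plate outer 101 [523.  524.3 530.2 536.8 537.1]
head [612. 181. 172.] [638. 237. 192.] [624. 207. 183.]
```

View pics/fin.png

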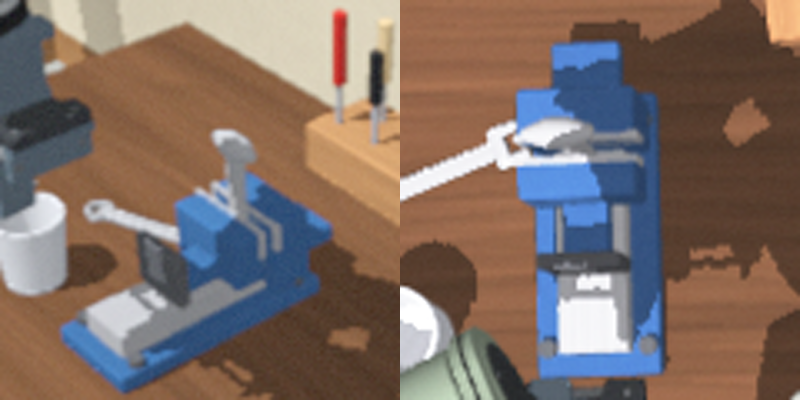

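The final picture shows the shank upright and clamped mid-jaw, with the head along the jaws. The faces are at about 618 and 632, so the gap is about 14 mm, and the robot is clear.

```bash
python3 -c "
from h import *
print(ticket.job_done())"
```

```text
the job is handed in; nothing more can be done
None
```

The T-stake stands upright on the vice bed, clamped at the middle of the jaws with its head along them (measured gap about 14 mm). The arm is clear, the other things on the bench were left alone, and I handed the job in at about 36 s; no verdict came back.

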